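Slide spent vials into the rail-hung sharps bin

TASK

Clear the three spent glass vials (clear, no blue cap) from the operating table into the sharps bin hanging at its far edge: slide them along the table and over the edge so that each drops through the funnel's throat into the box, one at a time. Used glass is not picked up off the table. Leave the two full, blue-capped vials and everything else where they are.

Things in the scene. Friction and masses are not known exactly. Their poses are not given: they have to be found in the camera images.
- bin: Sharps bin, fixed, hanging from a rail along the table's far (+x) edge: red funnel over a yellow translucent box. Origin: on the vertical axis of the throat, at table-top height; axes as the world's. The funnel's mouth, 3 mm below the table top, reaches from 2 mm beyond the table's edge to 36 mm past the origin in x, and 46 mm to either side in y. Box inside: x -36 to 82 mm, y -85 to 85 mm, floor 185 mm below the table top.
- throat (a point): Centre of the upper end of the throat, 52 mm straight below bin's origin. The funnel of smooth plastic narrows to it, its sides at about 62 degrees, near and far walls almost upright. The throat is a slot 72 mm long in x and 40 mm wide in y inside, 18 mm deep, and opens below into the box.
- lip (a point): Middle of the place where the table's edge meets the funnel: at table-top height (world z = 0) on the edge, which is straight, has no rim and runs along world x = 0.65; 44.5 mm from bin's origin. An upright vial slowly pushed over the edge here (25 mm either side) topples head first and goes down the throat. Tall fixed equipment stands only over 0.46 m left or right of the robot.
- spent1_mid (a point): 20 ml glass injection vial, SPENT: clear and empty, bare aluminium crimp with a small dark grey stopper and no coloured cap. 30 mm diameter up to 40 mm height, then a shoulder to a 20 mm wide crimped neck, 58 mm tall in all; about 32 g, dry, slides on the table (friction about 0.6). It stands upright on the table at the start. This point is on its axis 29 mm above its underside; z is its axis, upward.
- spent2_mid (a point): 20 ml glass injection vial, SPENT: clear and empty, bare aluminium crimp with a small dark grey stopper and no coloured cap. 30 mm diameter up to 40 mm height, then a shoulder to a 20 mm wide crimped neck, 58 mm tall in all; about 32 g, dry, slides on the table (friction about 0.6). It stands upright on the table at the start. This point is on its axis 29 mm above its underside; z is its axis, upward.
- spent3_mid (a point): 20 ml glass injection vial, SPENT: clear and empty, bare aluminium crimp with a small dark grey stopper and no coloured cap. 30 mm diameter up to 40 mm height, then a shoulder to a 20 mm wide crimped neck, 58 mm tall in all; about 32 g, dry, slides on the table (friction about 0.6). It stands upright on the table at the start. This point is on its axis 29 mm above its underside; z is its axis, upward.
- full1_mid (a point): 20 ml glass injection vial, FULL: milky white content, paper label and a bright blue cap; must stay where it is. 30 mm diameter up to 40 mm height, then a shoulder to a 20 mm wide crimped neck, 62 mm tall in all; about 55 g. It stands upright on the table at the start. This point is on its axis 29 mm above its underside; z is its axis, upward.
- full2_mid (a point): 20 ml glass injection vial, FULL: milky white content, paper label and a bright blue cap; must stay where it is. 30 mm diameter up to 40 mm height, then a shoulder to a 20 mm wide crimped neck, 62 mm tall in all; about 55 g. It stands upright on the table at the start. This point is on its axis 29 mm above its underside; z is its axis, upward.
- tape_mid (a point): Bystander: roll of cream adhesive tape lying flat, 52 mm outer diameter, 24 mm high, near the table's far edge beside the bin. This point is its centre.
- pot_mid (a point): Bystander: upright specimen pot with a red lid, 47 mm diameter, 53 mm tall, near the table's far edge beside the bin. This point is its centre.
- syringe: Bystander: syringe lying on the table with a green needle cap, along its x axis from 56 mm behind the origin to 77 mm ahead of it (the cap); barrel 16 mm thick, finger flange 32 mm wide 35 mm behind the origin. Origin on the table under the barrel's axis.
- thermocase_mid (a point): Bystander: blue and white thermometer case lying near the table's far edge, 125 mm long (its x axis), 22 mm wide, 15 mm high. This point is its centre.
- dish_mid (a point): Bystander: empty stainless kidney dish, about 195 mm long (its x axis), 90 mm wide, 45 mm high. This point is its middle, half-way up.
- forceps_mid (a point): Bystander: steel haemostat forceps lying flat, 140 mm long (its x axis), up to 60 mm wide at the finger rings (-x end), 7 mm high. This point is its middle.

How it is judged:
By the outcome, as a careful person would: the job done as asked, in the order asked, and still so for the second after the job is handed in, with the robot touching nothing.
It also fails if it takes over 72 s, if anything falls off the work surface, if the arm or the gripper's body presses on something with over 40 N, if the wrist force passes 120 N, or if a joint passes its speed limit or range.

ROBOT

A 6-joint arm with a two-finger parallel gripper is mounted at the origin on the work surface. World frame = base frame: x ahead of the robot, y to its left, z up, the work surface at z = 0. Lengths are in mm, angles in rad, forces in N, time in s.
With the tool pointing down it reaches from about 350 to 775 mm from the base axis. Payload 7.3 kg.
Tool frame: the origin (TCP) lies midway between the tips of the shut fingers; the grasp point (between the pads) lies 19 mm behind it; z points along the fingers, y is the line along which they close (so a half turn about z gives the same grasp; the last joint's range is limited). The gripper opens to 92 mm and grips with 3 to 60 N. Pads are 19 mm wide; open, the fingers measure 130 mm over their backs; the gripper's body (75 mm by 190 mm) begins 47 mm behind the grasp point.
Start: joints at [1.063, 0.342, 1.524, -0, 1.275, -0.146], TCP at [185.815, 491.037, 226.741] pointing down, gripper open.
Joint ranges: [-2.53, 2.53], [-0.77, 2.02], [0.04, 2.7], [-1, 4.14], [0.28, 2.66], [-3.11, 3.11]. Speed limits (rad/s): [2.57, 2.57, 3.14, 3.14, 3.14, 3.14].

INTERFACE

Orientations are given as [roll, pitch, yaw] about the fixed x, y, z axes, in that order (R = Rz(yaw) Ry(pitch) Rx(roll)).
In Python, from plant import bot gives the robot as it stands.
- The arm moves only by the tool jog_arm, never from a script. Its arguments are lists of equal length, an entry for each row: "dp": the shift along the tool's x, y, z in m, a list of three; "twist": the turn about the tool's z in degrees. A call has 1 to 10 rows; each row shifts and turns the commanded pose from where the row before left it, along the tool's axes as they then stand; what a row does not reach is not made up. A row lasts 1/8 s, in which the tool goes at most 62.5 mm and 10.7 degrees, less where a joint would pass 70% of its speed; a pose out of reach is approached as far as the arm can. A call is refused whole if a number of a shift passes 0.0625 or a number of a turn 10.7, either way. A call with a gripper value outside its range is refused whole. "jaw" is the finger opening in m, from 0 to 0.0918, set as the call begins (left out, the last holds). The fingers move at their own pace and stop on an object; the grip force is fixed at half the most. Time passes only in rows, so rows that do not move let the fingers close. It gives the time, the measured TCP pose, the force, the opening and the grip force at its end, in the units of the state.
- bot.get_obs(): the state, without advancing time (a new reading comes with each control period).
- bot.capture(name): name is "side" or "top"; returns the picture (420x560x3 uint8, blue, green, red); there is no depth.
- bot.camera_params(name): a dict with "fx", "fy", "cx", "cy" (pixels), "R" (3x3) and "t" (3): a world point X has camera coordinates R X + t. Camera axes: x right, y down, z forward; pixel columns grow to the right and rows downward; lengths in mm; the calibration is good to about 2 mm. A picture is of the moment at which its call begins. camera_params takes no time and is no camera call.
- bot.close_job(): hands the job in; it is judged then, once.
Trained networks look in the newest picture that a camera, given by its name, has taken for a name from the list of things; names that differ only in an ending like _2 or _b are one class to them, and where a whole thing is asked for, a point or a joint stands for the part that bears it (a point fixed in the world has none). Each returns a list of dicts, best first, with "confidence" (0 to 1); they miss things now and then, are a little off and sometimes report something else, mostly with a low value. They report only what shows in the picture. A call takes as long as a camera call.
- bot.find_in(camera, label): "bbox" ([centre column, centre row, width, height] in pixels, round what is visible of it).
- bot.masks_of(camera, label): "pixels" (420x560 bool, what is visible of it) and "bbox" ([centre column, centre row, width, height] in pixels, round what is visible of it).
The state is a dict: "time": time; "joint_positions": joint angles; "dq": joint speeds; "tau": joint torques, N m; "tool_pos": TCP position; "tcp_rot": TCP orientation; "contact_force": force on the tool from outside, world axes, zero at the start; "moment": the same for the moment, N m; "grip_width": finger opening in mm; "finger_force": force on a finger pad.
Only numpy, scipy, OpenCV 4.12 (cv2) and the standard library are available. Lean on these libraries where they do the work, as an engineer would, in place of code of your own. Each camera call takes 0.05 s, during which the arm holds its last target. There are 200 camera calls.

## Working session

There is one attempt and no reset: what is moved stays moved. The work goes in short steps, Python scripts to look and compute and a tool call to move; the robot and the scene stay as the last step left them, time stands still between calls to the robot, and variables do not carry over. Pictures are saved under pics/ and viewed, at most 10 in all, crops included, and the job is handed in when it is done.

Besides the shell and the picture viewer there is one more tool, called as name([rows], argument=value, ...), one row to a line, values as JSON. jog_arm: Moves the arm, as the interface text tells. Its arguments: {"type":"object","properties":{"dp":{"type":"array"},"twist":{"type":"array"},"jaw":{"type":"number"}},"required":["dp","twist"]}

```bash
mkdir -p pics; ls; python3 - <<'E'
from plant import bot
import cv2
for n in("top","side"):
    cv2.imwrite(f"pics/{n}0.png",bot.capture(n))
    p=bot.camera_params(n); print(n,p)
for n in("top","side"):
    for l in ["spent1_mid","full1_mid","tape_mid","pot_mid","syringe","thermocase_mid","dish_mid","forceps_mid","bin"]:
        for d in bot.find_in(n,l): print(n,l,[round(float(v)) for v in d["bbox"]],round(d["confidence"],2))
print(bot.get_obs())
E
```

```text
pics
top {'fx': 498.838519504778, 'fy': 498.838519504778, 'cx': 268.18289802207715, 'cy': 212.2156042965076, 'R': array([[-7.43033873e-04, -9.99892166e-01, -1.46664285e-02],
       [-9.93027981e-01,  2.46660300e-03, -1.17853068e-01],
       [ 1.17876536e-01,  1.44766050e-02, -9.92922731e-01]]), 't': array([  20.57076691,  576.30968529, 1387.06830414])}
side {'fx': 422.63704493670036, 'fy': 422.63704493670036, 'cx': 285.0413060277224, 'cy': 209.08056250418863, 'R': array([[ 0.72753874, -0.68580603,  0.01890713],
       [-0.33318894, -0.37728626, -0.86408345],
       [ 0.59972704,  0.62235454, -0.50299335]]), 't': array([-436.64891704,  230.25738263,  731.62295099])}
top spent1_mid [243, 231, 10, 16] 0.39
top full1_mid [200, 246, 11, 6] 0.58
top tape_mid [368, 202, 22, 17] 0.68
top syringe [234, 205, 43, 9] 0.58
top thermocase_mid [412, 203, 44, 7] 0.81
top dish_mid [136, 258, 42, 73] 0.79
top forceps_mid [414, 249, 26, 50] 0.83
top forceps_mid [320, 168, 60, 45] 0.71
top forceps_mid [233, 205, 42, 8] 0.42
top bin [322, 167, 64, 43] 0.75
top bin [201, 247, 14, 11] 0.36
side spent1_mid 
[... 350 characters left out ...]
42, 72, 48] 0.75
{'time': 1.0, 'joint_positions': array([ 1.06298573e+00,  3.41997799e-01,  1.52411549e+00, -2.13974594e-05,
        1.27541078e+00, -1.45987507e-01]), 'dq': array([ 0.00044156, -0.00264882,  0.00058155,  0.00061609, -0.0007755 ,
       -0.00135887]), 'tau': array([ 3.90763726e-04, -4.31133127e+01, -2.44475359e+01,  7.19778403e-02,
        4.84403875e-02,  7.56548820e-05]), 'tool_pos': array([185.82224812, 491.02220531, 226.73623413]), 'tcp_rot': array([3.14152778e+00, 3.02302056e-05, 2.77977579e+00]), 'contact_force': array([-0.44071344, -1.26221001,  0.13880906]), 'moment': array([-0.00192386,  0.04947526,  0.01755227]), 'finger_force': 0.0, 'grip_width': 91.60124041050557}
```

View pics/top0.png

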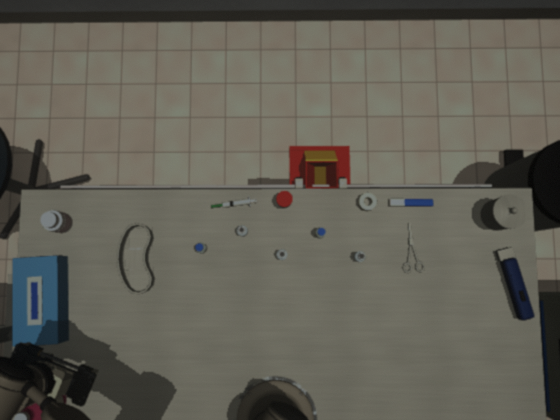

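View pics/side0.png

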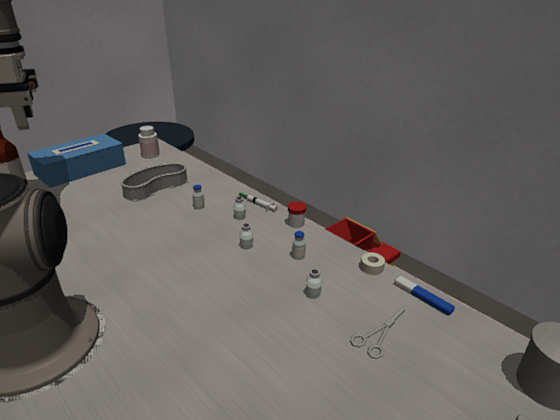

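Top view: spent vials at about (241,231), (281,254) and (359,257); full ones at (201,247) and (320,232), the latter right in front of the bin (320,168). The pot is at (285,200) and the tape at (367,201). I'll crop both views to get precise pixels.

```bash
python3 - <<'E'
import cv2
a=cv2.imread("pics/top0.png")[140:280,185:385]; b=cv2.imread("pics/side0.png")[180:310,185:385]
cv2.imwrite("pics/topc.png",cv2.convertScaleAbs(cv2.resize(a,None,fx=4,fy=4,interpolation=2),alpha=1.5))
cv2.imwrite("pics/sidec.png",cv2.convertScaleAbs(cv2.resize(b,None,fx=4,fy=4,interpolation=2),alpha=1.5))
E
```

```text
(no output)
```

View pics/topc.png

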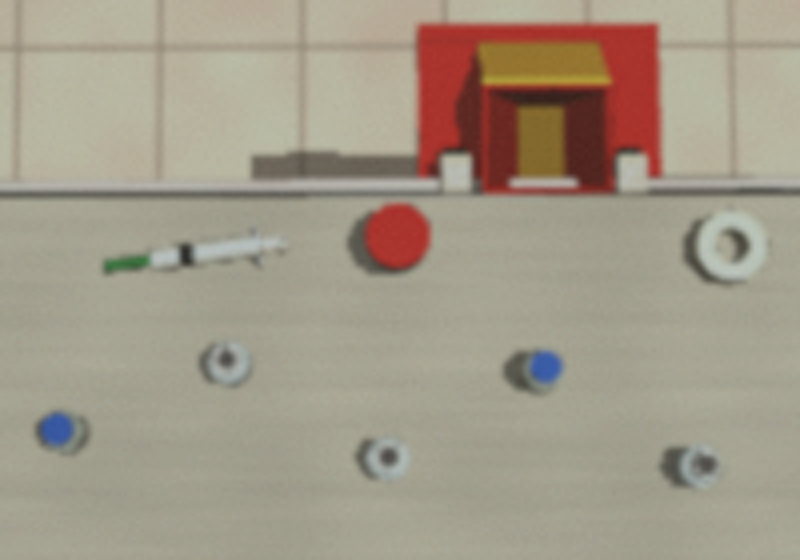

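View pics/sidec.png

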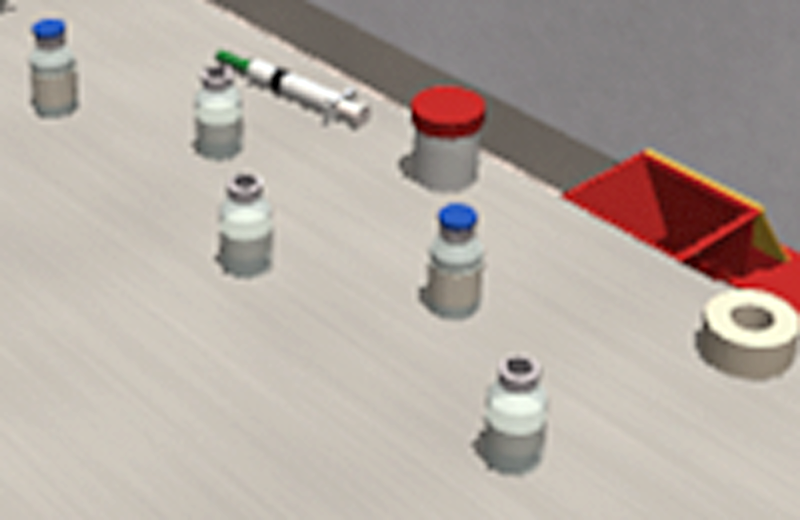

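```bash
cat > h.py <<'E'
import numpy as np
from plant import bot
P={n:bot.camera_params(n) for n in("top","side")}
def at(n,u,v,z):
    p=P[n];R=np.array(p["R"]);c=-R.T@p["t"];d=R.T@[(u-p["cx"])/p["fx"],(v-p["cy"])/p["fy"],1]
    return c+d*(z-c[2])/d[2]
def proj(n,X):
    p=P[n];q=np.array(p["R"])@X+p["t"];return q[:2]/q[2]*p["fx"]+[p["cx"],p["cy"]]
E
python3 - <<'E'
from h import *
L=dict(A=((226,359),(217,75),58),B=((388,457),(245,183),58),C=((703,463),(520,366),58),F1=((545,366),(458,215),62),F2=((57,429),(49,28),62),pot=((397,236),(449,108),53),tape=((730,246),(752,317),24),bin0=((482,190),(562,195),0),bin1=((610,190),(735,287),0),syr=((286,242),(362,112),8),syr_fl=((255,247),(343,105),8),syr_cap=((104,265),(220,55),8))
for k,(t,s,z) in L.items():
    print(k,at("top",185+t[0]/4-.4,140+t[1]/4-.4,z).round(),at("side",185+s[0]/4-.4,180+s[1]/4-.4,z).round())
E
```

```text
A [526.  95.  58.] [522.  89.  58.]
B [457. -18.  58.] [455. -22.  58.]
C [ 453. -236.   58.] [ 451. -241.   58.]
F1 [ 520. -127.   62.] [ 518. -131.   62.]
F2 [477. 212.  62.] [474. 207.  62.]
pot [613. -25.  53.] [609. -32.  53.]
tape [ 609. -264.   24.] [ 608. -268.   24.]
bin0 [654. -88.   0.] [651. -93.   0.]
bin1 [ 654. -182.    0.] [ 653. -227.    0.]
syr [615.  55.   8.] [617.  57.   8.]
syr_fl [611.  78.   8.] [614.  73.   8.]
syr_cap [599. 188.   8.] [596. 184.   8.]
```

```bash
cat >> h.py <<'E'
D=21.5  # vial axis ahead of TCP when nested; pushing side is tool -x, heading = yaw-180
def plan(wps,push,start=None):
    """wps: (x,y,z,heading,n); push: xy is the vial axis. prints rows (m, deg)"""
    if start is None:
        o=bot.get_obs();p=np.array(o["tool_pos"]);h=np.degrees(o["tcp_rot"][2])-180
    else: p=np.array(start[:3],float);h=start[3]
    h=(h+180)%360-180; d=D if push else 0
    f=lambda h:np.array([np.cos(np.radians(h)),np.sin(np.radians(h)),0])
    v=p+d*f(h);h0=h;rows=[]
    for x,y,z,H,n in wps:
        for i in range(1,n+1):
            hh=h0+(H-h0)*i/n; g=v+(np.array([x,y,z])-v)*i/n-d*f(hh)
            F=f(h);L=np.array([-F[1],F[0],0]) # tool x=-F, tool y=L(left), z down
            e=g-p;a=np.array([-e@F,e@L,-e[2]]);a=np.round(a*2)/2;t=round((h-hh)*2)/2
            rows.append((a,t));p=p-a[0]*F+a[1]*L-[0,0,a[2]];h-=t
        v=np.array([x,y,z],float);h0=H
    for k in range(0,len(rows),10):
        r=rows[k:k+10];print("dp",str([[round(float(c)/1000,4)+0 for c in a] for a,_ in r]).replace(" ",""),"tw",[t for _,t in r])
    print("end",p.round(1),round(h,1))
E
python3 - <<'E'
from h import *
u=np.array([np.cos(np.radians(29.5)),np.sin(np.radians(29.5))])
s=np.array([452,-238])-u*45
print(s)
plan([(380,250,170,-5,8),(430,0,130,15,5),(s[0],s[1],100,29.5,7)],False)
E
```

```text
[ 412.83399368 -260.1590602 ]
dp [[-0.0335,-0.0195,0.007],[-0.0325,-0.021,0.007],[-0.032,-0.0215,0.0075],[-0.031,-0.023,0.007],[-0.0305,-0.024,0.007],[-0.0295,-0.0255,0.007],[-0.0285,-0.026,0.007],[-0.0275,-0.027,0.007],[-0.0145,-0.049,0.008],[-0.011,-0.0495,0.008]] tw [-2.0, -2.0, -2.0, -2.0, -2.0, -2.0, -2.0, -1.5, -4.0, -4.0]
dp [[-0.0075,-0.0505,0.008],[-0.0045,-0.051,0.008],[0.0,-0.051,0.008],[0.0115,-0.035,0.0045],[0.0135,-0.035,0.0045],[0.0145,-0.034,0.004],[0.016,-0.034,0.0045],[0.017,-0.033,0.004],[0.018,-0.0325,0.0045],[0.019,-0.032,0.004]] tw [-4.0, -4.0, -4.0, -2.5, -2.0, -2.0, -2.0, -2.0, -2.0, -2.0]
end [ 412.8 -260.   100.2] 29.3
```

jog_arm([
  [-0.0335,-0.0195,0.007],
  [-0.0325,-0.021,0.007],
  [-0.032,-0.0215,0.0075],
  [-0.031,-0.023,0.007],
  [-0.0305,-0.024,0.007],
  [-0.0295,-0.0255,0.007],
  [-0.0285,-0.026,0.007],
  [-0.0275,-0.027,0.007],
  [-0.0145,-0.049,0.008],
  [-0.011,-0.0495,0.008],
], twist=[-2.0,-2.0,-2.0,-2.0,-2.0,-2.0,-2.0,-1.5,-4.0,-4.0], jaw=0.016)

```text
time: 2.25
tool_pos: [400.3, 148.7, 154.1]
tcp_rot: [3.141, 0.001, -3.09]
contact_force: [0.1, 0.5, -0.8]
grip_width: 16.2
finger_force: 0.0
```

jog_arm([
  [-0.0075,-0.0505,0.008],
  [-0.0045,-0.051,0.008],
  [0.0,-0.051,0.008],
  [0.0115,-0.035,0.0045],
  [0.0135,-0.035,0.0045],
  [0.0145,-0.034,0.004],
  [0.016,-0.034,0.0045],
  [0.017,-0.033,0.004],
  [0.018,-0.0325,0.0045],
  [0.019,-0.032,0.004],
], twist=[-4.0,-4.0,-4.0,-2.5,-2.0,-2.0,-2.0,-2.0,-2.0,-2.0])

```text
time: 3.5
tool_pos: [412.7, -261.3, 100.1]
tcp_rot: [-3.141, 0.0, -2.63]
contact_force: [0.7, -0.1, -0.7]
grip_width: 16.0
finger_force: 0.0
```

```bash
python3 - <<'E'
from h import *
import cv2
o=bot.get_obs();print(o["tool_pos"],np.degrees(o["tcp_rot"]),o["joint_positions"],o["grip_width"])
a=bot.capture("top")[140:300,250:410];b=bot.capture("side")[200:360,230:390]
c=np.hstack([cv2.resize(i,(390,390),interpolation=2) for i in(a,b)])
cv2.imwrite("pics/c1.png",cv2.convertScaleAbs(c,alpha=1.6))
o=o["tool_pos"]
plan([(o[0],o[1],8,29.5,3)],False)
E
```

```text
[ 412.73503784 -261.33470619  100.12004807] [-1.79987864e+02  1.29087425e-02 -1.50674854e+02] [-7.21589645e-01  4.23168785e-01  1.79581033e+00  1.78771356e-04
  9.22339094e-01 -2.80431424e+00] 16.016654717482666
dp [[-0.0005,0.0005,0.0305],[0.0,0.0005,0.031],[-0.0005,0.001,0.0305]] tw [0.0, 0.0, -0.5]
end [ 412.8 -261.     8. ] 29.6
```

View pics/c1.png

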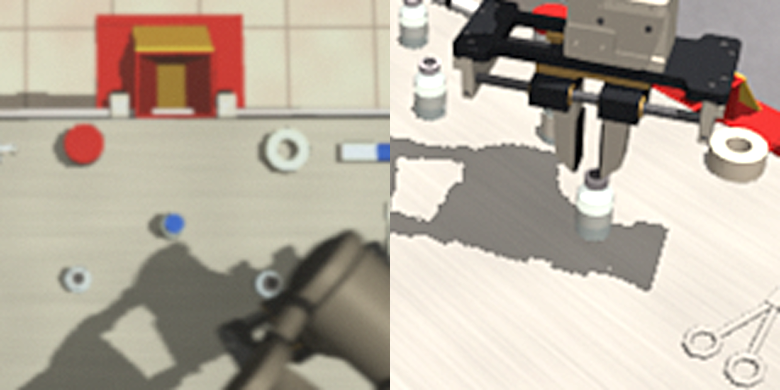

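The view matches my positions: spent vial C sits just ahead of the fingers and the lane to the bin is clear. I'll descend and push.

```bash
python3 - <<'E'
from h import *
S=(412.8,-261,8,29.6)
plan([(600,-153,8,29.5,21),(625,-140,8,10,4),(634,-138,8,0,2),(652,-138,8,0,6)],True,S)
E
```

```text
dp [[-0.0095,0.0,0.0],[-0.009,0.0,0.0],[-0.0095,0.0,0.0],[-0.009,0.0005,0.0],[-0.0095,0.0,0.0],[-0.009,0.0,0.0],[-0.0095,0.0,0.0],[-0.009,0.0,0.0],[-0.0095,0.0,0.0],[-0.009,0.0,0.0]] tw [0.0, 0.0, 0.0, 0.0, 0.0, 0.0, 0.0, 0.0, 0.0, 0.0]
dp [[-0.0095,0.0005,0.0],[-0.009,0.0,0.0],[-0.0095,0.0,0.0],[-0.009,0.0,0.0],[-0.0095,0.0,0.0],[-0.0095,0.0,0.0],[-0.009,0.0,0.0],[-0.0095,0.0005,0.0],[-0.009,0.0,0.0],[-0.0095,0.0,0.0]] tw [0.0, 0.0, 0.0, 0.0, 0.0, 0.0, 0.0, 0.0, 0.0, 0.0]
dp [[-0.009,0.0,0.0],[-0.007,0.0015,0.0],[-0.0075,0.002,0.0],[-0.007,0.003,0.0],[-0.007,0.0035,0.0],[-0.0045,0.002,0.0],[-0.0045,0.0025,0.0],[-0.003,0.0,0.0],[-0.003,0.0,0.0],[-0.003,0.0,0.0]] tw [0.0, 5.0, 5.0, 4.5, 5.0, 5.0, 5.0, 0.0, 0.0, 0.0]
dp [[-0.003,0.0,0.0],[-0.003,0.0,0.0],[-0.003,0.0,0.0]] tw [0.0, 0.0, 0.0]
end [ 630.3 -137.9    8. ] 0.1
```

jog_arm([
  [-0.0005,0.0005,0.0305],
  [0,0.0005,0.031],
  [-0.0005,0.001,0.0305],
], twist=[0,0,-0.5])

```text
time: 3.98
tool_pos: [412.9, -257.1, 7.5]
tcp_rot: [-3.141, 0.0, -2.622]
contact_force: [-1.2, 0.4, -1.7]
grip_width: 16.0
finger_force: 0.0
```

jog_arm([
  [-0.0095,-0.003,0.0],
  [-0.009,0.0,0.0],
  [-0.0095,0.0,0.0],
  [-0.009,0.0,0.0],
  [-0.0095,0.0,0.0],
  [-0.009,0.0,0.0],
  [-0.0095,0.0,0.0],
  [-0.009,0.0,0.0],
  [-0.0095,0.0,0.0],
  [-0.009,0.0,0.0],
], twist=[0,0,0,0,0,0,0,0,0,0])

```text
time: 5.22
tool_pos: [495.0, -214.1, 8.1]
tcp_rot: [3.141, -0.0, -2.622]
contact_force: [-0.4, -0.7, 1.6]
grip_width: 15.6
finger_force: 0.4
```

```bash
python3 - <<'E'
from h import *
import cv2
o=bot.get_obs();print(o["tool_pos"],np.degrees(o["tcp_rot"])[2]+180)
h=o["tcp_rot"][2]+np.pi;e=o["tool_pos"]+D*np.array([np.cos(h),np.sin(h),0]);e[2]=58;print("expected",e,proj("top",e),proj("side",e))
a=bot.capture("top")[140:300,250:410];b=bot.capture("side")[200:360,230:390]
c=np.hstack([cv2.resize(i,(400,400),interpolation=2) for i in(a,b)])
cv2.imwrite("pics/c2.png",cv2.convertScaleAbs(c,alpha=1.6))
E
```

```text
[ 495.03157324 -214.1207054     8.13752254] 29.772002707668463
expected [ 513.6937494  -203.44488314   58.        ] [348.29469198 233.38350296] [322.19482726 250.07688554]
```

View pics/c2.png

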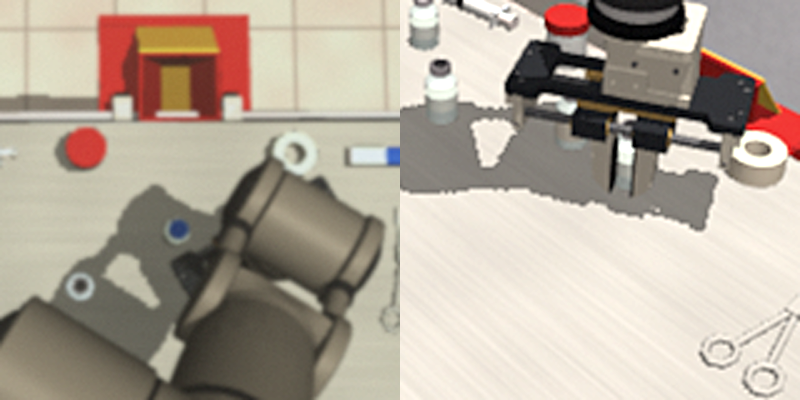

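In the side view the vial shows through the finger gap, so it is nested and upright. I'll push on.

```bash
python3 - <<'E'
from h import *
plan([(600,-153,8,29.5,10),(624,-140,8,10,5),(633,-138,8,0,2),(651,-138,8,0,8)],True)
E
```

```text
dp [[-0.01,0.0,0.0],[-0.01,0.0,0.0],[-0.01,0.0005,0.0],[-0.01,0.0,0.0],[-0.01,0.0,0.0],[-0.0095,0.0,0.0],[-0.01,0.0,0.0],[-0.01,0.0005,0.0],[-0.01,0.0,0.0],[-0.01,0.0,0.0]] tw [0.0, 0.0, 0.0, 0.0, 0.0, 0.0, 0.0, 0.5, 0.0, 0.0]
dp [[-0.0055,0.0015,0.0],[-0.0055,0.002,0.0],[-0.0055,0.002,0.0],[-0.0055,0.0025,0.0],[-0.0055,0.0025,0.0],[-0.0045,0.0025,0.0],[-0.0045,0.0025,0.0],[-0.0025,0.0,0.0],[-0.002,0.0,0.0],[-0.0025,0.0,0.0]] tw [3.5, 4.0, 4.0, 4.0, 4.0, 5.0, 5.0, 0.0, 0.0, 0.0]
dp [[-0.002,0.0,0.0],[-0.0025,0.0,0.0],[-0.002,0.0,0.0],[-0.0025,0.0,0.0],[-0.002,0.0,0.0]] tw [0.0, 0.0, 0.0, 0.0, 0.0]
end [ 629.3 -137.8    8.2] -0.2
```

jog_arm([
  [-0.01,0.0,0.0],
  [-0.01,0.0,0.0],
  [-0.01,0.0005,0.0],
  [-0.01,0.0,0.0],
  [-0.01,0.0,0.0],
  [-0.0095,0.0,0.0],
  [-0.01,0.0,0.0],
  [-0.01,0.0005,0.0],
  [-0.01,0.0,0.0],
  [-0.01,0.0,0.0],
], twist=[0,0,0,0,0,0,0,0.5,0,0])

```text
time: 6.58
tool_pos: [581.1, -164.0, 8.2]
tcp_rot: [3.142, 0.0, -2.631]
contact_force: [-0.1, 0.8, -0.8]
grip_width: 16.1
finger_force: 0.1
```

jog_arm([
  [-0.0055,0.0015,0.0],
  [-0.0055,0.002,0.0],
  [-0.0055,0.002,0.0],
  [-0.0055,0.0025,0.0],
  [-0.0055,0.0025,0.0],
  [-0.0045,0.0025,0.0],
  [-0.0045,0.0025,0.0],
  [-0.0025,0.0,0.0],
  [-0.002,0.0,0.0],
  [-0.0025,0.0,0.0],
], twist=[3.5,4,4,4,4,5,5,0,0,0])

```text
time: 7.82
tool_pos: [617.6, -138.5, 8.2]
tcp_rot: [3.142, -0.0, 3.138]
contact_force: [0.7, -0.5, 0.0]
grip_width: 16.2
finger_force: 0.1
```

jog_arm([
  [-0.002,0.0,0.0],
  [-0.0025,0.0,0.0],
  [-0.002,0.0,0.0],
  [-0.0025,0.0,0.0],
  [-0.002,0.0,0.0],
], twist=[0,0,0,0,0])

```text
time: 8.45
tool_pos: [628.7, -138.4, 8.2]
tcp_rot: [3.142, 0.0, 3.138]
contact_force: [-0.4, 0.2, 0.5]
grip_width: 16.0
finger_force: 0.3
```

```bash
python3 - <<'E'
from h import *
import cv2
o=bot.get_obs();print(o["tool_pos"],np.degrees(o["tcp_rot"])[2]+180)
a=bot.capture("top")[140:300,250:410];b=bot.capture("side")[180:300,280:400]
c=np.hstack([cv2.resize(i,(400,400),interpolation=2) for i in(a,b)])
cv2.imwrite("pics/c3.png",cv2.convertScaleAbs(c,alpha=1.6))
E
```

```text
[ 628.67174196 -138.44216153    8.2365974 ] 359.7685627548607
```

View pics/c3.png

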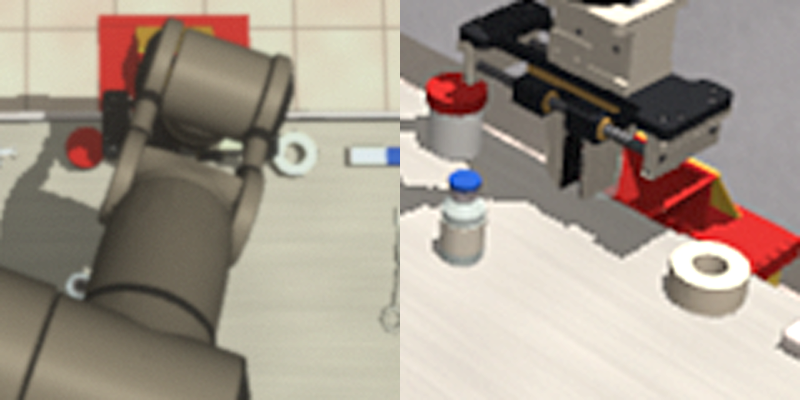

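jog_arm([
  [-0.002,0,0],
  [-0.002,0,0],
  [0,0,0],
  [0.005,0,0],
  [0.015,0,0],
  [0.005,0,-0.02],
  [0,0,-0.04],
  [0,0,-0.04],
  [0.01,0,-0.03],
  [0.04,0,0],
], twist=[0,0,0,0,0,0,0,0,0,0])

```text
time: 9.8
tool_pos: [560.1, -139.0, 142.7]
tcp_rot: [-3.138, 0.009, 3.138]
contact_force: [-0.0, -1.2, -0.1]
grip_width: 15.9
finger_force: 0.0
```

```bash
python3 - <<'E'
from h import *
plan([(430,-40,125,-22,7),(414,-3,90,-22,2)],False)
E
```

```text
dp [[0.0185,0.014,0.0025],[0.0195,0.013,0.0025],[0.02,0.012,0.0025],[0.0205,0.011,0.0025],[0.0215,0.0095,0.0025],[0.0215,0.009,0.0025],[0.0225,0.0075,0.0025],[0.014,0.014,0.0175],[0.0145,0.014,0.0175]] tw [3.0, 3.0, 3.5, 3.0, 3.0, 3.0, 3.5, 0.0, 0.0]
end [414.   -3.   90.2] -22.2
```

jog_arm([
  [0.0185,0.014,0.0025],
  [0.0195,0.013,0.0025],
  [0.02,0.012,0.0025],
  [0.0205,0.011,0.0025],
  [0.0215,0.0095,0.0025],
  [0.0215,0.009,0.0025],
  [0.0225,0.0075,0.0025],
  [0.014,0.014,0.0175],
  [0.0145,0.014,0.0175],
  [0,0,0],
], twist=[3,3,3.5,3,3,3,3.5,0,0,0])

```text
time: 11.05
tool_pos: [410.9, -1.3, 86.1]
tcp_rot: [-3.142, -0.001, 2.755]
contact_force: [-0.2, -0.5, -0.3]
grip_width: 16.1
finger_force: 0.0
```

```bash
python3 - <<'E'
from h import *
import cv2
o=bot.get_obs();print(o["tool_pos"],np.degrees(o["tcp_rot"])[2]+180)
a=bot.capture("top")[140:300,230:390];b=bot.capture("side")[180:340,240:400]
c=np.hstack([cv2.resize(i,(400,400),interpolation=2) for i in(a,b)])
cv2.imwrite("pics/c4.png",cv2.convertScaleAbs(c,alpha=1.6))
for n in("top","side"):
    for l in("spent1_mid","full1_mid"):
        for d in bot.find_in(n,l): print(n,l,d["bbox"],d["confidence"])
plan([(414.5,-3,8,-22,3)],False)
E
```

```text
[410.92898027  -1.33855058  86.13131389] 337.87107545309595
top spent1_mid [408.2, 249.3, 11.2, 46.4] 0.51
top spent1_mid [368.2, 201.9, 16.3, 19.1] 0.46
top spent1_mid [321.4, 234.2, 14.7, 9.5] 0.28
top full1_mid [201.0, 247.6, 13.4, 11.7] 0.59
side spent1_mid [239.4, 212.2, 16.1, 12.7] 0.65
side full1_mid [198.2, 197.7, 6.7, 24.7] 0.82
dp [[-0.0005,0.0,0.026],[-0.001,0.0005,0.0265],[-0.0005,0.0,0.026]] tw [0.0, 0.0, -0.5]
end [414.5  -3.    7.9] -21.8
```

View pics/c4.png

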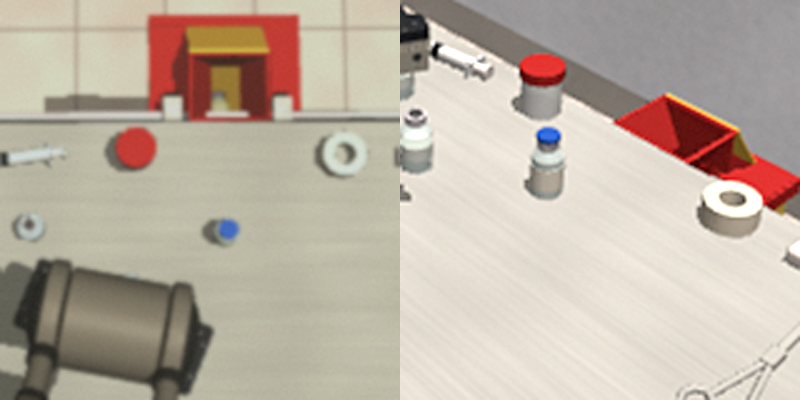

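The first vial is gone from the table and glints in the throat at (215,98) in the crop; the other things have not moved. Next is B.

jog_arm([
  [-0.0005,0,0.026],
  [-0.001,0.0005,0.0265],
  [-0.0005,0,0.026],
  [0,0,0],
], twist=[0,0,-0.5,0])

```text
time: 11.85
tool_pos: [412.8, -2.5, 6.3]
tcp_rot: [-3.141, -0.003, 2.762]
contact_force: [0.2, -0.6, 0.5]
grip_width: 15.9
finger_force: 0.0
```

```bash
python3 - <<'E'
from h import *
o=bot.get_obs();print(o["tool_pos"],np.degrees(o["tcp_rot"])[2]-180)
plan([(456,-20,8,-22,4),(520,-46,8,-22,8),(540,-60,8,-46,4),(602,-126,8,-46,10),(626,-137,8,-10,6),(634,-138,8,0,3),(655,-138,8,0,9)],True)
E
```

```text
[412.83738172  -2.52241954   6.29931514] -21.769579348738773
dp [[-0.0065,0.0,-0.0005],[-0.006,0.0,-0.0005],[-0.0065,0.0,-0.0005],[-0.006,0.0,0.0],[-0.0085,0.0,0.0],[-0.009,0.0,0.0],[-0.0085,-0.0005,0.0],[-0.0085,0.0,0.0],[-0.0085,0.0,0.0],[-0.009,0.0,0.0]] tw [0.0, 0.0, 0.0, 0.0, 0.0, 0.0, 0.0, 0.0, 0.0, 0.0]
dp [[-0.0085,0.0,0.0],[-0.0085,0.0,0.0],[-0.006,0.001,0.0],[-0.0065,0.0015,0.0],[-0.006,0.002,0.0],[-0.0065,0.0025,0.0],[-0.009,0.0,0.0],[-0.009,0.0,0.0],[-0.009,-0.0005,0.0],[-0.009,0.0,0.0]] tw [0.0, 0.0, 6.0, 6.0, 6.0, 6.0, 0.0, 0.0, 0.0, 0.0]
dp [[-0.009,0.0,0.0],[-0.009,-0.0005,0.0],[-0.009,0.0,0.0],[-0.0095,0.0,0.0],[-0.009,-0.0005,0.0],[-0.009,0.0,0.0],[-0.004,-0.0005,0.0],[-0.0045,-0.001,0.0],[-0.0045,-0.002,0.0],[-0.0045,-0.0015,0.0]] tw [0.0, 0.0, 0.0, 0.0, 0.0, 0.0, -6.0, -6.0, -6.0, -6.0]
dp [[-0.0045,-0.0025,0.0],[-0.0045,-0.003,0.0],[-0.0025,-0.001,0.0],[-0.003,-0.0015,0.0],[-0.0025,-0.0015,0.0],[-0.0025,0.0,0.0],[-0.002,0.0,0.0],[-0.0025,0.0,0.0],[-0.0025,0.0,0.0],[-0.002,0.0,0.0]] tw [-6.0, -6.0, -3.0, -3.5, -3.5, 0.0, 0.0, 0.0, 0.0, 0.0]
dp [[-0.0025,0.0,0.0],[-0.0025,0.0,0.0],[-0.002,0.0,0.0],[-0.0025,0.0,0.0]] tw [0.0, 0.0, 0.0, 0.0]
end [ 633.5 -138.     7.8] 0.2
```

jog_arm([
  [-0.0065,0.0,-0.0005],
  [-0.006,0.0,-0.0005],
  [-0.0065,0.0,-0.0005],
  [-0.006,0.0,0.0],
  [-0.0085,0.0,0.0],
  [-0.009,0.0,0.0],
  [-0.0085,-0.0005,0.0],
  [-0.0085,0.0,0.0],
  [-0.0085,0.0,0.0],
  [-0.009,0.0,0.0],
], twist=[0,0,0,0,0,0,0,0,0,0])

```text
time: 13.1
tool_pos: [485.5, -31.5, 8.7]
tcp_rot: [3.142, -0.0, 2.762]
contact_force: [-0.9, 0.1, -0.6]
grip_width: 16.0
finger_force: 0.4
```

jog_arm([
  [-0.0085,0.0,0.0],
  [-0.0085,0.0,0.0],
  [-0.006,0.001,0.0],
  [-0.0065,0.0015,0.0],
  [-0.006,0.002,0.0],
  [-0.0065,0.0025,0.0],
  [-0.009,0.0,0.0],
  [-0.009,0.0,0.0],
  [-0.009,-0.0005,0.0],
  [-0.009,0.0,0.0],
], twist=[0,0,6,6,6,6,0,0,0,0])

```text
time: 14.35
tool_pos: [551.0, -71.2, 8.7]
tcp_rot: [3.142, -0.0, 2.344]
contact_force: [0.3, 0.5, 0.5]
grip_width: 15.7
finger_force: 0.3
```

```bash
python3 - <<'E'
from h import *
o=bot.get_obs();print(o["tool_pos"],np.degrees(o["tcp_rot"])[2]-180)
h=o["tcp_rot"][2]+np.pi;e=o["tool_pos"]+D*np.array([np.cos(h),np.sin(h),0]);e[2]=29;print("expected",e,proj("top",e),proj("side",e))
import cv2
for n in("top","side"):
    cv2.imwrite("pics/d_%s.png"%n,bot.capture(n))
    for l in("spent1_mid","full1_mid"):
        for d in bot.find_in(n,l): print(n,l,d["bbox"],d["confidence"])
plan([(602,-126,8,-46,7),(626,-137,8,-10,6),(634,-138,8,0,3),(655,-138,8,0,9)],True)
E
```

```text
[550.98741784 -71.22133335   8.70059477] -45.71304799165469
expected [565.99984191 -86.61214631  29.        ] [305.43719276 215.93818157] [299.8315366  229.85947008]
top spent1_mid [239.8, 232.2, 13.1, 13.7] 0.39
top full1_mid [202.2, 246.9, 11.5, 11.0] 0.63
side spent1_mid [239.3, 207.6, 10.6, 25.6] 0.71
side spent1_mid [363.0, 243.5, 73.3, 50.8] 0.33
side full1_mid [198.9, 196.3, 9.6, 23.8] 0.51
dp [[-0.008,0.0,0.0],[-0.0075,-0.0005,0.0],[-0.008,0.0,0.0005],[-0.0075,-0.0005,0.0],[-0.008,0.0,0.0],[-0.0075,-0.0005,0.0],[-0.008,0.0,0.0],[-0.004,-0.001,0.0],[-0.0045,-0.001,0.0],[-0.0045,-0.0015,0.0]] tw [0.0, 0.0, 0.0, 0.0, 0.0, 0.0, 0.5, -6.0, -6.0, -6.0]
dp [[-0.0045,-0.002,0.0],[-0.0045,-0.0025,0.0],[-0.0045,-0.0025,0.0],[-0.0025,-0.0015,0.0],[-0.003,-0.001,0.0],[-0.0025,-0.0015,0.0],[-0.0025,0.0,0.0],[-0.0025,0.0,0.0],[-0.002,0.0,0.0],[-0.0025,0.0,0.0]] tw [-6.0, -6.0, -6.0, -3.5, -3.5, -3.0, 0.0, 0.0, 0.0, 0.0]
dp [[-0.0025,0.0,0.0],[-0.002,0.0,0.0],[-0.0025,0.0,0.0],[-0.0025,0.0,0.0],[-0.002,0.0,0.0]] tw [0.0, 0.0, 0.0, 0.0, 0.0]
end [ 633.4 -138.1    8.1] -0.2
```

jog_arm([
  [-0.008,0.0,0.0],
  [-0.0075,-0.0005,0.0],
  [-0.008,0.0,0.0005],
  [-0.0075,-0.0005,0.0],
  [-0.008,0.0,0.0],
  [-0.0075,-0.0005,0.0],
  [-0.008,0.0,0.0],
  [-0.004,-0.001,0.0],
  [-0.0045,-0.001,0.0],
  [-0.0045,-0.0015,0.0],
], twist=[0,0,0,0,0,0,0.5,-6,-6,-6])

```text
time: 15.9
tool_pos: [595.5, -122.1, 8.2]
tcp_rot: [-3.142, -0.0, 2.652]
contact_force: [-0.2, 0.4, -0.8]
grip_width: 16.0
finger_force: 0.2
```

jog_arm([
  [-0.0045,-0.002,0.0],
  [-0.0045,-0.0025,0.0],
  [-0.0045,-0.0025,0.0],
  [-0.0025,-0.0015,0.0],
  [-0.003,-0.001,0.0],
  [-0.0025,-0.0015,0.0],
  [-0.0025,0.0,0.0],
  [-0.0025,0.0,0.0],
  [-0.002,0.0,0.0],
  [-0.0025,0.0,0.0],
], twist=[-6,-6,-6,-3.5,-3.5,-3,0,0,0,0])

```text
time: 17.15
tool_pos: [622.3, -138.2, 8.2]
tcp_rot: [3.142, -0.0, 3.137]
contact_force: [0.0, -0.2, 0.5]
grip_width: 15.8
finger_force: 0.2
```

jog_arm([
  [-0.0025,0.0,0.0],
  [-0.002,0.0,0.0],
  [-0.0025,0.0,0.0],
  [-0.0025,0.0,0.0],
  [-0.002,0.0,0.0],
  [0,0,0],
  [0.005,0,0],
  [0.015,0,0],
  [0.005,0,-0.02],
  [0,0,-0.04],
], twist=[0,0,0,0,0,0,0,0,0,0])

```text
time: 18.4
tool_pos: [607.4, -137.9, 68.6]
tcp_rot: [3.141, -0.003, 3.137]
contact_force: [0.7, 0.3, 0.4]
grip_width: 15.9
finger_force: 0.0
```

```bash
python3 - <<'E'
from h import *
plan([(580,-120,140,-10,3),(480,0,150,-50,5),(490,110,140,-80,4),(525,138,100,-93,3)],False)
E
```

```text
dp [[0.009,0.006,-0.024],[0.0095,0.0055,-0.0235],[0.01,0.0045,-0.024],[0.024,0.02,-0.002],[0.0265,0.017,-0.002],[0.0285,0.0125,-0.002],[0.03,0.0085,-0.002],[0.031,0.0045,-0.002],[0.0195,0.0195,0.0025],[0.022,0.0165,0.0025]] tw [3.5, 3.0, 3.5, 8.0, 8.0, 8.0, 8.0, 8.0, 7.5, 7.5]
dp [[0.024,0.014,0.0025],[0.0255,0.0105,0.0025],[0.007,0.013,0.0135],[0.008,0.0125,0.0135],[0.0095,0.012,0.013]] tw [7.5, 7.5, 4.0, 4.5, 4.5]
end [525.  138.2 100.1] -93.2
```

jog_arm([
  [0.009,0.006,-0.024],
  [0.0095,0.0055,-0.0235],
  [0.01,0.0045,-0.024],
  [0.024,0.02,-0.002],
  [0.0265,0.017,-0.002],
  [0.0285,0.0125,-0.002],
  [0.03,0.0085,-0.002],
  [0.031,0.0045,-0.002],
  [0.0195,0.0195,0.0025],
  [0.022,0.0165,0.0025],
], twist=[3.5,3,3.5,8,8,8,8,8,7.5,7.5])

```text
time: 19.65
tool_pos: [486.4, 55.5, 146.5]
tcp_rot: [3.139, 0.001, 1.999]
contact_force: [-0.4, -0.7, 0.3]
grip_width: 16.3
finger_force: 0.0
```

jog_arm([
  [0.024,0.014,0.0025],
  [0.0255,0.0105,0.0025],
  [0.007,0.013,0.0135],
  [0.008,0.0125,0.0135],
  [0.0095,0.012,0.013],
  [0,0,0],
], twist=[7.5,7.5,4,4.5,4.5,0])

```text
time: 20.4
tool_pos: [526.3, 138.3, 100.2]
tcp_rot: [3.141, -0.0, 1.516]
contact_force: [0.4, -0.9, -1.0]
grip_width: 16.0
finger_force: 0.0
```

```bash
python3 - <<'E'
from h import *
import cv2
o=bot.get_obs();print(o["tool_pos"],np.degrees(o["tcp_rot"])[2]-180)
a=bot.capture("top")[140:300,190:390];b=bot.capture("side")[150:310,190:390]
c=np.hstack([cv2.resize(i,(400,320),interpolation=2) for i in(a,b)])
cv2.imwrite("pics/c5.png",cv2.convertScaleAbs(c,alpha=1.6))
plan([(524.5,137,8,-93,4)],False)
E
```

```text
[526.34883472 138.34527805 100.16144901] -93.14554395218826
dp [[0.0,-0.0005,0.023],[-0.0005,-0.0005,0.0235],[0.0,0.0,0.023],[-0.0005,-0.0005,0.0235]] tw [0.0, 0.0, 0.0, 0.0]
end [524.5 136.9   7.8] -93.1
```

View pics/c5.png

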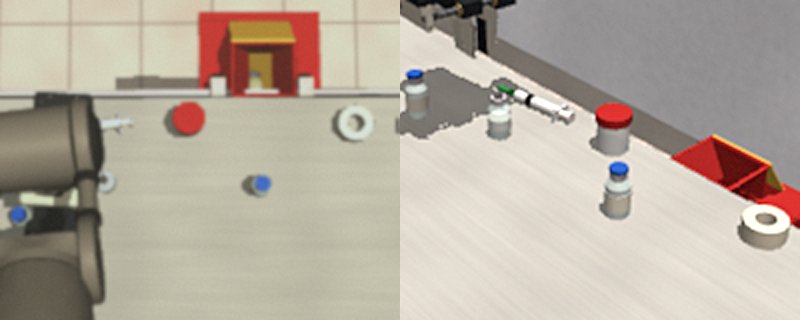

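B is gone too and no glass is stuck in the funnel; the full vials, pot, tape and syringe haven't moved. Last is A.

jog_arm([
  [0,-0.0005,0.023],
  [-0.0005,-0.0005,0.0235],
  [0,0,0.023],
  [-0.0005,-0.0005,0.0235],
  [0,0,0],
], twist=[0,0,0,0,0])

```text
time: 21.12
tool_pos: [523.5, 136.5, 6.4]
tcp_rot: [-3.139, 0.0, 1.515]
contact_force: [-0.9, 1.1, 0.3]
grip_width: 15.6
finger_force: 0.0
```

```bash
python3 - <<'E'
from h import *
o=bot.get_obs();print(o["tool_pos"],np.degrees(o["tcp_rot"])[2]-180)
plan([(524,92,8,-93,4),(518.5,-20,8,-93,13),(530,-48,8,-47,7),(602,-126,8,-47,12)],True)
E
```

```text
[523.46981048 136.52893592   6.42965259] -93.1972707707949
dp [[-0.0055,0.0005,-0.0005],[-0.006,0.001,-0.0005],[-0.0055,0.0005,0.0],[-0.006,0.001,-0.0005],[-0.0085,0.0,0.0],[-0.0085,0.0,0.0],[-0.009,0.0,0.0],[-0.0085,0.0,0.0],[-0.0085,0.0,0.0],[-0.0085,0.0005,0.0]] tw [0.0, 0.0, 0.0, 0.0, 0.0, 0.0, 0.0, 0.0, 0.0, 0.0]
dp [[-0.009,0.0,0.0],[-0.0085,0.0,0.0],[-0.0085,0.0,0.0],[-0.0085,0.0,0.0],[-0.009,0.0,0.0],[-0.0085,0.0,0.0],[-0.0085,0.0,0.0],[-0.004,-0.0005,0.0],[-0.0045,-0.001,0.0],[-0.004,-0.0015,0.0]] tw [0.0, 0.0, 0.0, 0.0, 0.0, 0.0, 0.0, -7.0, -6.5, -6.5]
dp [[-0.0045,-0.002,0.0],[-0.0045,-0.0025,0.0],[-0.0045,-0.003,0.0],[-0.0045,-0.0035,0.0],[-0.0085,0.0,0.0],[-0.009,0.0,0.0],[-0.009,0.0,0.0],[-0.0085,0.0,0.0],[-0.009,-0.0005,0.0],[-0.009,0.0,0.0]] tw [-6.5, -6.5, -6.5, -6.5, 0.0, 0.0, 0.0, 0.0, 0.0, 0.0]
dp [[-0.0085,0.0,0.0],[-0.009,0.0,0.0],[-0.009,0.0,0.0],[-0.009,0.0,0.0],[-0.0085,0.0,0.0],[-0.009,0.0,0.0]] tw [0.0, 0.0, 0.0, 0.0, 0.0, 0.0]
end [ 587.3 -110.4    7.9] -47.2
```

jog_arm([
  [-0.0055,0.0005,-0.0005],
  [-0.006,0.001,-0.0005],
  [-0.0055,0.0005,0.0],
  [-0.006,0.001,-0.0005],
  [-0.0085,0.0,0.0],
  [-0.0085,0.0,0.0],
  [-0.009,0.0,0.0],
  [-0.0085,0.0,0.0],
  [-0.0085,0.0,0.0],
  [-0.0085,0.0005,0.0],
], twist=[0,0,0,0,0,0,0,0,0,0])

```text
time: 22.38
tool_pos: [523.8, 61.9, 8.2]
tcp_rot: [-3.142, -0.0, 1.514]
contact_force: [-0.2, 2.4, 0.5]
grip_width: 15.8
finger_force: 0.5
```

jog_arm([
  [-0.009,0.0,0.0],
  [-0.0085,0.0,0.0],
  [-0.0085,0.0,0.0],
  [-0.0085,0.0,0.0],
  [-0.009,0.0,0.0],
  [-0.0085,0.0,0.0],
  [-0.0085,0.0,0.0],
  [-0.004,-0.0005,0.0],
  [-0.0045,-0.001,0.0],
  [-0.004,-0.0015,0.0],
], twist=[0,0,0,0,0,0,0,-7,-6.5,-6.5])

```text
time: 23.62
tool_pos: [518.0, -11.1, 8.1]
tcp_rot: [-3.141, -0.0, 1.867]
contact_force: [0.3, 0.3, 0.3]
grip_width: 16.1
finger_force: 0.2
```

jog_arm([
  [-0.0045,-0.002,0.0],
  [-0.0045,-0.0025,0.0],
  [-0.0045,-0.003,0.0],
  [-0.0045,-0.0035,0.0],
  [-0.0085,0.0,0.0],
  [-0.009,0.0,0.0],
  [-0.009,0.0,0.0],
  [-0.0085,0.0,0.0],
  [-0.009,-0.0005,0.0],
  [-0.009,0.0,0.0],
], twist=[-6.5,-6.5,-6.5,-6.5,0,0,0,0,0,0])

```text
time: 24.88
tool_pos: [552.6, -71.5, 8.2]
tcp_rot: [3.142, -0.0, 2.317]
contact_force: [0.4, -0.2, -0.4]
grip_width: 16.0
finger_force: 0.1
```

```bash
python3 - <<'E'
from h import *
o=bot.get_obs();print(o["tool_pos"],np.degrees(o["tcp_rot"])[2]-180)
for n in("top","side"):
    bot.capture(n)
    for d in bot.find_in(n,"spent1_mid"): print(n,d["bbox"],d["confidence"])
plan([(602,-126,8,-46,6),(626,-137,8,-10,6),(634,-138,8,0,3),(655,-138,8,0,9)],True)
E
```

```text
[552.58531556 -71.46655966   8.19163112] -47.24016725460126
top [411.0, 202.4, 45.0, 7.0] 0.66
dp [[-0.009,0.0,0.0],[-0.0085,-0.0005,0.0],[-0.009,0.0,0.0],[-0.0085,-0.0005,0.0],[-0.009,-0.0005,0.0],[-0.0085,0.0,0.0],[-0.0045,-0.0005,0.0],[-0.004,-0.0015,0.0],[-0.0045,-0.0015,0.0],[-0.005,-0.002,0.0]] tw [0.0, -0.5, 0.0, -0.5, 0.0, 0.0, -6.0, -6.0, -6.0, -6.0]
dp [[-0.0045,-0.002,0.0],[-0.0045,-0.003,0.0],[-0.0025,-0.001,0.0],[-0.0025,-0.0015,0.0],[-0.003,-0.0015,0.0],[-0.0025,0.0,0.0],[-0.002,0.0,0.0],[-0.0025,0.0,0.0],[-0.0025,0.0,0.0],[-0.002,0.0,0.0]] tw [-6.0, -6.0, -3.5, -3.5, -3.0, 0.0, 0.0, 0.0, 0.0, 0.0]
dp [[-0.0025,0.0,0.0],[-0.0025,0.0,0.0],[-0.002,0.0,0.0],[-0.0025,0.0,0.0]] tw [0.0, 0.0, 0.0, 0.0]
end [ 633.6 -138.2    8.1] -0.2
```

jog_arm([
  [-0.009,0.0,0.0],
  [-0.0085,-0.0005,0.0],
  [-0.009,0.0,0.0],
  [-0.0085,-0.0005,0.0],
  [-0.009,-0.0005,0.0],
  [-0.0085,0.0,0.0],
  [-0.0045,-0.0005,0.0],
  [-0.004,-0.0015,0.0],
  [-0.0045,-0.0015,0.0],
  [-0.005,-0.002,0.0],
], twist=[0,-0.5,0,-0.5,0,0,-6,-6,-6,-6])

```text
time: 26.32
tool_pos: [598.5, -125.8, 8.2]
tcp_rot: [3.142, -0.0, 2.757]
contact_force: [-0.5, 0.3, -0.3]
grip_width: 16.0
finger_force: 0.1
```

jog_arm([
  [-0.0045,-0.002,0.0],
  [-0.0045,-0.003,0.0],
  [-0.0025,-0.001,0.0],
  [-0.0025,-0.0015,0.0],
  [-0.003,-0.0015,0.0],
  [-0.0025,0.0,0.0],
  [-0.002,0.0,0.0],
  [-0.0025,0.0,0.0],
  [-0.0025,0.0,0.0],
  [-0.002,0.0,0.0],
], twist=[-6,-6,-3.5,-3.5,-3,0,0,0,0,0])

```text
time: 27.58
tool_pos: [624.3, -138.1, 8.2]
tcp_rot: [3.142, 0.0, 3.138]
contact_force: [0.3, 0.4, -0.3]
grip_width: 16.5
finger_force: 0.2
```

jog_arm([
  [-0.0025,0,0],
  [-0.0025,0,0],
  [-0.002,0,0],
  [-0.0025,0,0],
  [0,0,0],
  [0.005,0,0],
  [0.015,0,0],
  [0.005,0,-0.02],
  [0,0,-0.04],
  [0.01,0,-0.05],
], twist=[0,0,0,0,0,0,0,0,0,0])

```text
time: 28.82
tool_pos: [598.7, -138.0, 120.2]
tcp_rot: [3.142, 0.0, 3.138]
contact_force: [0.2, 0.3, 0.9]
grip_width: 16.4
finger_force: 0.0
```

jog_arm([
  [0.02,0.02,-0.02],
  [0.03,0.03,-0.01],
  [0.03,0.04,0],
  [0.03,0.04,0],
  [0.02,0.04,0],
  [0,0.04,0],
  [0,0.04,0],
  [0,0.03,0],
  [0,0.02,0],
  [0,0,0],
], twist=[0,0,0,0,0,0,0,0,0,0])

```text
time: 30.08
tool_pos: [470.1, 163.6, 149.5]
tcp_rot: [3.141, 0.002, 3.14]
contact_force: [-0.5, -1.2, -0.8]
grip_width: 16.4
finger_force: 0.0
```

```bash
python3 - <<'E'
from h import *
import cv2
o=bot.get_obs();print(o["tool_pos"])
a=bot.capture("top");cv2.imwrite("pics/e_top.png",a);a=a[140:300,190:390];b=bot.capture("side")[150:310,190:390]
t=cv2.resize(a[0:60,90:190],(800,480),interpolation=2)[:,:]
c=np.vstack([np.hstack([cv2.resize(i,(400,320),interpolation=2) for i in(a,b)]),cv2.resize(t[100:380,200:667],(800,280))])
cv2.imwrite("pics/c6.png",cv2.convertScaleAbs(c,alpha=1.6))
E
```

```text
[470.09623779 163.60033496 149.54304694]
```

View pics/c6.png

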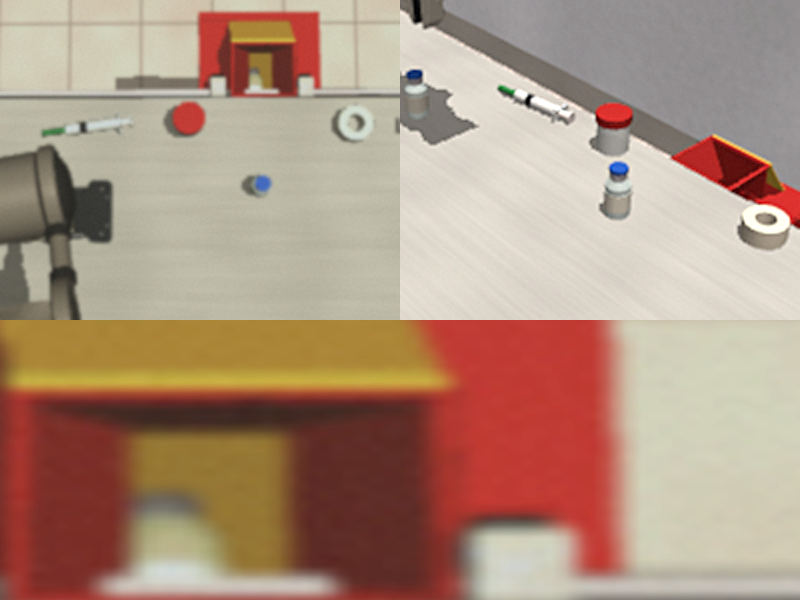

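```bash
python3 - <<'E'
import cv2,numpy as np
c4=cv2.imread("pics/c4.png")[:,:400];c4=cv2.resize(c4,(160,160),interpolation=3)[30:46,79:101][:, :,0]/1.6
c5=cv2.imread("pics/c5.png")[:,:400];c5=cv2.resize(c5,(200,160),interpolation=3)[30:46,119:141][:,:,0]/1.6
e=cv2.imread("pics/e_top.png")[170:186,309:331][:,:,0]
for m in(c4,c5,e): print(np.round(m).astype(int)[2:16,2:18],"\n")
E
```

```text
[[ 24  25  25  28  31  33  33  32  32  33  34  32  32  32  30  26]
 [ 26  24  25  28  31  33  34  32  32  33  33  31  32  34  30  25]
 [ 26  24  26  28  31  32  32  33  33  33  32  32  32  33  29  26]
 [ 26  26  26  28  32  35  36  34  35  34  33  34  33  31  29  26]
 [ 26  24  25  32  41  47  48  44  39  34  32  33  33  32  30  24]
 [ 25  24  26  38  52  59  61  57  48  37  32  31  31  32  30  26]
 [ 26  24  28  39  56  68  71  64  51  38  32  32  33  32  29  28]
 [ 25  24  28  41  58  71  76  70  56  39  32  32  33  32  30  27]
 [ 24  24  27  42  61  72  76  72  64  48  36  33  32  31  31  27]
 [ 26  25  28  46  66  76  79  79  75  62  48  36  32  32  29  25]
 [ 26  25  29  48  71  82  85  86  83  72  56  38  32  31  29  24]
 [ 25  31  38  56  76  87  90  89  87  78  64  47  42  41  40  37]
 [ 31  52  71  84  96 101 102 102 101  96  89  81  79  79  78  78]
 [ 36  72 101 111 114 114 116 116 116 114 114 112 112 112 112 111]] 

[[ 25  25  26  29  33  33  33  33  34  32  33  34  33  34  31  28]
 [ 25  26  27  28  31  33  33  33  32  32  34  33  33  32  31  28]
 [ 26  27  27  28  33  34
[... 1020 characters left out ...]
  36  32  32  33  32  30  25]
 [ 24  24  26  44  63  70  68  61  46  35  32  32  32  32  29  25]
 [ 26  24  27  45  66  76  76  70  54  38  33  32  32  32  29  25]
 [ 25  24  27  45  68  76  78  76  64  49  33  33  32  32  29  27]
 [ 24  25  26  48  71  81  85  82  74  58  41  32  33  32  31  26]
 [ 24  25  29  50  75  85  86  84  81  67  43  34  32  31  30  25]
 [ 24  25  30  52  79  88  90  88  84  68  46  32  33  34  31  26]
 [ 24  24  30  58  92 105 108 105  97  79  52  34  31  31  29  26]
 [ 25  29  40  75 111 128 130 127 117  95  67  45  40  40  39  36]
 [ 30  50  72  92 118 130 131 130 122 110  90  80  76  77  75  76]
 [ 37  72 103 115 118 121 121 122 121 118 114 113 114 112 114 113]]
```

```bash
python3 -c "
from plant import bot
print(bot.close_job())"
```

```text
the job is handed in; nothing more can be done
None
```

I slid all three spent vials over the lip one at a time and handed the job in at about 30 s. The table and funnel look clear of them, and the top view shows glass below the throat, though I couldn't count all three in the box; nothing else had visibly moved in the last picture, which leaves out the dish and forceps.

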